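# Set the tape length one click and feed

## Robot

A 6-joint arm with a two-finger parallel gripper is mounted at the origin on the work surface. World frame = base frame: x ahead of the robot, y to its left, z up, the work surface at z = 0. Lengths are in m, angles in rad, forces in N, time in s.
With the tool pointing down it reaches from about 0.35 to 0.775 m from the base axis. Payload 5.5 kg.
Tool frame: the origin (TCP) lies at the very end of the fingers, on their centre line; the grasp point (between the pads) lies 19 mm behind it; z points along the fingers, y is the direction in which the jaws open and shut (so a half turn about z gives the same grasp; the last joint's range is limited). The gripper opens to 85 mm and grips with 20 to 120 N. Pads are 22 mm wide; open, the fingers measure 114 mm over their backs; the gripper's body (76 mm by 85 mm) begins 54 mm behind the grasp point. The pads swing forward as they close: fully open they stand 13 mm farther back than shut.
Start: joints at [1.039, 0.313, 0.046, 1.304, 0, 1.431], TCP at [0.22, 0.531, 0.231] pointing down, gripper open.
Joint ranges: [-2.76, 2.76], [-0.86, 1.69], [-1.03, 1.26], [-2.2, 2.34], [-1.47, 1.5], [-3.14, 3.14]. Speed limits (rad/s): [2.57, 2.57, 3.14, 3.14, 3.14, 3.14].

## Interface

Orientations are given as a unit quaternion [w, x, y, z].
In Python, from workcell import get_state, imaging, env, spotter gives the robot as it stands.
- The arm moves only by the tool play_rows, never from a script. Its argument "moves" is a list of rows, each an object with "claw": the finger opening in cm, from 0 to 8.54; "delta_pos": the shift along the tool's x, y, z in cm, a list of three; "twist": the turn about the tool's z in degrees. A call has 1 to 12 rows; each row is the pose to reach, as a shift and turn from the pose commanded when the call began, along the tool's axes at that moment; what a row does not reach only later rows make up. A row lasts 1/8 s, in which the tool goes at most 62.5 mm and 10.7 degrees, less where a joint would pass 70% of its speed; a pose out of reach is approached as far as the arm can. A call with a gripper value outside its range is refused whole. The fingers move at their own pace and stop on an object; "force" is the grip in N (left out, the last holds). Time passes only in rows, so rows that repeat a pose let the fingers close. It gives the time, the measured TCP pose, the force and the opening at its end, in the units of the state.
- get_state(): the state, without advancing time (a new reading comes with each control period).
- imaging.read_camera(name): name is "side" or "top" or "wrist"; returns the picture (480x640x3 uint8, red, green, blue); there is no depth.
- imaging.camera_info(name): a dict with "fx", "fy", "cx", "cy" (pixels), "k1" (the pictures are not rectified: a ray, as slopes to the right and down, at radius r is drawn at 1 + k1 r^2 times it, then the intrinsics apply), "world_to_cam" (4x4, takes a point from world to camera coordinates). Camera axes: x right, y down, z forward; pixel columns grow to the right and rows downward; lengths in m; the calibration is good to about 2 mm. A picture is of the moment at which its call begins: read the wrist's pose just before it. camera_info takes no time and is no camera call; for the wrist camera it gives the pose at the moment of the call.
- env.hand_in(): hands the job in, once; it reports no verdict.
Trained networks look in the newest picture that a camera, given by its name, has taken for a name from the list of things; names that differ only in an ending like _2 or _b are one class to them, and where a whole thing is asked for, a point or a joint stands for the part that bears it (a point fixed in the world has none). Each returns a list of dicts, best first, with "conf" (0 to 1); they miss things now and then, are a little off and sometimes report something else, mostly with a low value. They report only what shows in the picture. A call takes as long as a camera call.
- spotter.spot_in(camera, query): "extent" ([left, top, right, bottom] in pixels, round what is visible of it).
The state is a dict: "clock": time; "joint_pos": joint angles; "qvel": joint speeds; "tau": joint torques, N m; "tcp_pos": TCP position; "orientation": TCP orientation; "wrist_force": force on the tool from outside, world axes, zero at the start; "ft_torque": the same for the moment, N m; "finger_gap": finger opening in m.
Only numpy, scipy, OpenCV 4.12 (cv2) and the standard library are available. Lean on these libraries where they do the work, as an engineer would, in place of code of your own. Each camera call takes 0.05 s, during which the arm holds its last target. There are 200 camera calls.

## Task

On the green tape dispenser, press a fingertip on the ribbed length wheel and roll its top towards the rear until it clicks into the next position, white line on top between the yellow marks. Take the finger off, then push the white feed key on the same dispenser fully down and let it come up. Leave the red dispenser and the loose things on the bench as they are; do not press the feed key before the length is set.

Things in the scene. Friction and masses are not known exactly. Their poses are not given: they have to be found in the camera images.
- dispenser_green: green bench tape dispenser, the one to set; fixed to the bench. Housing 240 (x) x 140 (y) x 100 mm high, origin at the centre of its underside, z up; x points from its front (key and tape mouth, nearest the robot) to its rear (brown tape roll, behind x = +15 mm, rising to 136 mm). Turned up to 0.4 rad about z
- crown_green (a point): top of the green dispenser's length wheel, unpressed: x = -30, y = 0, z = 114 in the dispenser's frame, same axes (does not turn or sink). The wheel, grey with black ribs, radius 32, 30 wide, axis level along the dispenser's y, shows 14 above the flat housing top, between two fixed black cheeks 8 lower. It is sprung: pressed, it sinks straight down, 2 N to start, then 1 N per mm, bottoming at 5 mm
- line_green (a point): middle of the white line across the rim of the green dispenser's wheel (turns and sinks with it): at the start 30 degrees (16 mm) in front of the crown, on the crown once the wheel is one click to the rear. Two yellow marks on the housing top, one each side of the wheel, stand level with the crown
- wheel_green (a joint): angle of the green dispenser's wheel, rad; about 0 at the start, grows as the crown is rolled to the rear. Clicks every 0.524 (-1.047 to +2.094, end stops just outside); let go in between, it snaps to the nearer click. About 0.06 N m takes it over the hump between two clicks: a finger pressing with 5 to 7 N drags it by friction, 32 mm per rad
- key_green_top (a point): centre of the top of the green dispenser's feed key, a round white push key of 26 diameter on the housing top at x = -92, y = 0 (62 in front of the crown), pressed straight down
- key_green (a joint): how far the green dispenser's feed key is pressed, m: 0 up, 0.006 fully down (takes 4 N), springs back up
- dispenser_red: red bench tape dispenser, same build, to be left alone; fixed to the bench. Housing 240 (x) x 140 (y) x 100 mm high, origin at the centre of its underside, z up; x points from its front (key and tape mouth, nearest the robot) to its rear (brown tape roll, behind x = +15 mm, rising to 136 mm). Turned up to 0.4 rad about z
- crown_red (a point): top of the red dispenser's length wheel, unpressed: x = -30, y = 0, z = 114 in the dispenser's frame, same axes (does not turn or sink). The wheel, grey with black ribs, radius 32, 30 wide, axis level along the dispenser's y, shows 14 above the flat housing top, between two fixed black cheeks 8 lower. It is sprung: pressed, it sinks straight down, 2 N to start, then 1 N per mm, bottoming at 5 mm
- line_red (a point): middle of the white line across the rim of the red dispenser's wheel (turns and sinks with it): at the start 30 degrees (16 mm) in front of the crown, on the crown once the wheel is one click to the rear. Two yellow marks on the housing top, one each side of the wheel, stand level with the crown
- wheel_red (a joint): angle of the red dispenser's wheel, rad; about 0 at the start, grows as the crown is rolled to the rear. Clicks every 0.524 (-1.047 to +2.094, end stops just outside); let go in between, it snaps to the nearer click. About 0.06 N m takes it over the hump between two clicks: a finger pressing with 5 to 7 N drags it by friction, 32 mm per rad
- key_red_top (a point): centre of the top of the red dispenser's feed key, a round white push key of 26 diameter on the housing top at x = -92, y = 0 (62 in front of the crown), pressed straight down
- key_red (a joint): how far the red dispenser's feed key is pressed, m: 0 up, 0.006 fully down (takes 4 N), springs back up
- bottle: small closed bottle with a blue cap, 44 dia x 130 high mm, loose bystander; origin at the centre of its underside
- tape_roll: spare roll of brown tape lying flat, 90 dia x 48 high mm, loose bystander; origin at the centre of its underside
- carton_small: small brown carton 100 x 70 x 50 high mm, loose bystander; origin at the centre of its underside
- carton_red: small red carton 90 x 60 x 75 high mm, loose bystander; origin at the centre of its underside
- metal_can: square-sided bare metal can, 60 x 100 x 132 high mm, loose bystander; origin at the centre of its underside
- stapler: blue stapler 130 x 34 x 42 high mm, loose bystander; origin at the centre of its underside
- pen_cup: empty black pen cup, 72 dia x 90 high mm, loose bystander; origin at the centre of its underside

How it is judged:
By the outcome, as a careful person would: the job done as asked, in the order asked, and still so for the second after the job is handed in, with the robot touching nothing.
It also fails if it takes over 42 s, if anything falls off the work surface, if the arm or the gripper's body presses on something with over 40 N, if the wrist force passes 120 N, or if a joint passes its speed limit or range.

## Working session

There is one attempt and no reset: what is moved stays moved. The work goes in short steps, Python scripts to look and compute and a tool call to move; the robot and the scene stay as the last step left them, time stands still between calls to the robot, and variables do not carry over. Pictures are saved under pics/ and viewed, about 8 in all and at most 12, crops included, and the job is handed in when it is done.

Besides the shell and the picture viewer there is one more tool, called after "Call:" as name(argument=value, ...) on one line, values as JSON. play_rows: Moves the arm, as the interface text tells. Its arguments: {"type":"object","properties":{"moves":{"type":"array"},"force":{"type":"number"}},"required":["moves"]}

```bash
mkdir -p pics
cat > h.py <<'E'
import numpy as np, cv2
from workcell import get_state, imaging, env, spotter
def ray(cam,u,v,info=None):
    i=info or imaging.camera_info(cam)
    d=np.array([(u-i["cx"])/i["fx"],(v-i["cy"])/i["fy"]]); s=d.copy()
    for _ in range(20): s=d/(1+i["k1"]*(s@s))
    T=np.array(i["world_to_cam"]); R=T[:3,:3]
    return -R.T@T[:3,3], R.T@np.array([s[0],s[1],1])
def onz(cam,u,v,z,info=None):
    o,d=ray(cam,u,v,info); return o+d*(z-o[2])/d[2]
def proj(cam,p,info=None):
    i=info or imaging.camera_info(cam)
    T=np.array(i["world_to_cam"]); c=T[:3,:3]@np.asarray(p)+T[:3,3]; s=c[:2]/c[2]
    s=s*(1+i["k1"]*(s@s)); return np.array([i["fx"]*s[0]+i["cx"],i["fy"]*s[1]+i["cy"]])
def snap(cam,name,crop=None,scale=1):
    im=imaging.read_camera(cam); c=im[...,::-1]
    if crop: x0,y0,x1,y1=crop; c=c[y0:y1,x0:x1]
    cv2.imwrite("pics/"+name,cv2.resize(c,None,fx=scale,fy=scale,interpolation=cv2.INTER_CUBIC)); return im
E
python3 - <<'E'
from h import *
for c in ("top","side"):
    snap(c,c+"1.png")
    for q in ("dispenser_green","crown_green","key_green_top","line_green","dispenser_red"):
        print(c,q,[(np.round(d["extent"]),round(d["conf"],2)) for d in spotter.spot_in(c,q)][:3])
    o,_=ray(c,320,240); print(c,"cam at",o.round(3))
s=get_state(); print(s["clock"],s["tcp_pos"],s["orientation"],s["finger_gap"])
E
```

```text
top dispenser_green []
top crown_green [(array([354., 150., 450., 268.]), 0.61)]
top key_green_top [(array([147., 292., 179., 345.]), 0.73), (array([414., 234., 423., 249.]), 0.52)]
top line_green [(array([401., 207., 420., 228.]), 0.55)]
top dispenser_red [(array([212., 179., 281., 288.]), 0.86), (array([234., 266., 250., 278.]), 0.7), (array([355., 152., 450., 268.]), 0.23)]
top cam at [0.328 0.01  1.264]
side dispenser_green [(array([312., 235., 427., 342.]), 0.88)]
side crown_green [(array([314., 234., 426., 340.]), 0.77)]
side key_green_top []
side line_green [(array([348., 273., 369., 288.]), 0.58)]
side dispenser_red [(array([268., 162., 362., 227.]), 0.86)]
side cam at [ 0.291 -0.79   0.955]
0.6 [0.21958984 0.53147162 0.23135992] [1.76383920e-05 1.94667138e-01 9.80869358e-01 8.20494313e-05] 0.08539949501236292
```

Run:
```python
import cv2,numpy as np
a=cv2.imread("pics/top1.png"); b=cv2.imread("pics/side1.png")
a=cv2.resize(a[100:400,120:520],(800,600),interpolation=cv2.INTER_CUBIC)
cv2.imwrite("pics/top1c.png",a)
cv2.imwrite("pics/side1c.png",cv2.resize(b[120:420,150:550],(800,600),interpolation=cv2.INTER_CUBIC))
```

```text
(no output)
```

View pics/top1c.png

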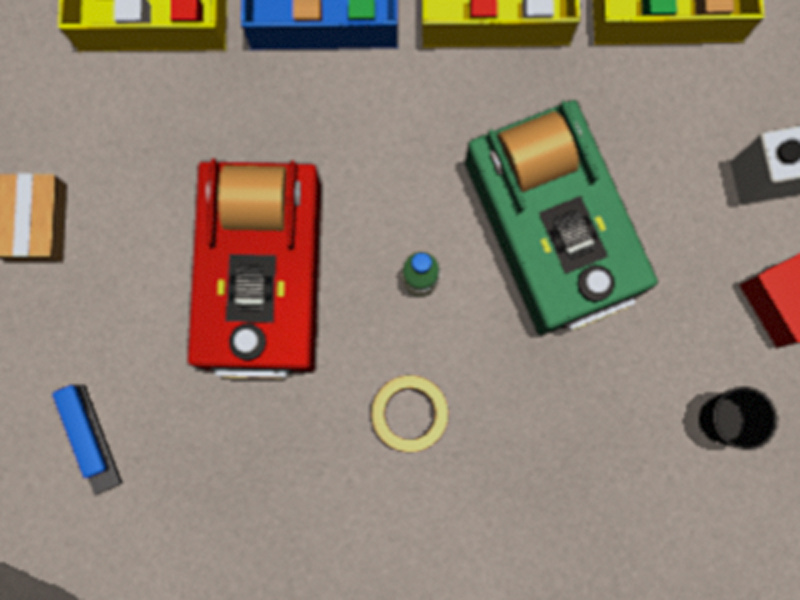

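View pics/side1c.png

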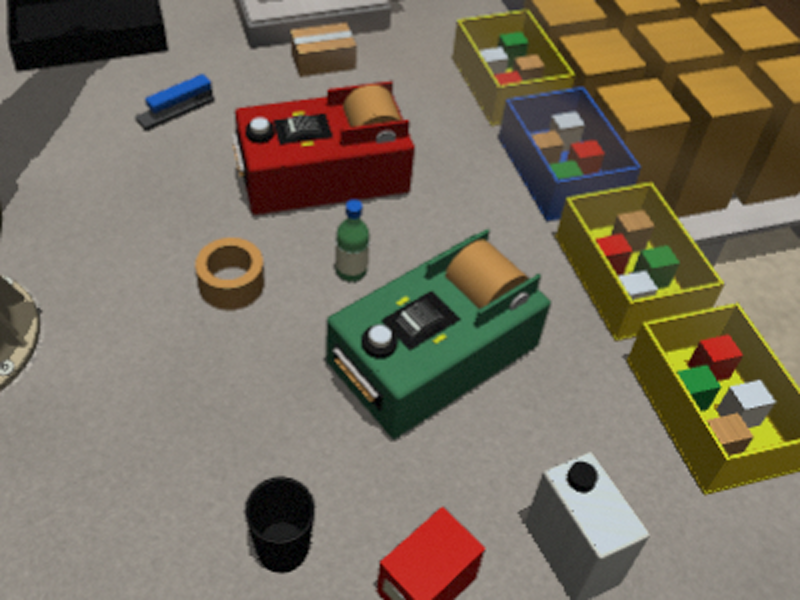

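The top view shows the green dispenser at the right, turned about +0.4, with its key near full pixel (418,240) and yellow marks near (421,211) and (393,222). In the side view the marks are near (351,270) and (369,289), and the key near (340,289). Next I'll fit the pose.

```bash
cat > fit.py <<'E'
from h import *
from scipy.optimize import least_squares
def blob(im,kind,c,r=9):
    hsv=cv2.cvtColor(im,cv2.COLOR_RGB2HSV).astype(int); H,S,V=hsv[...,0],hsv[...,1],hsv[...,2]
    m=((H>22)&(H<36)&(S>120)&(V>110)) if kind=="y" else ((S<60)&(V>140))
    yy,xx=np.mgrid[:480,:640]; m=m&(abs(xx-c[0])<r)&(abs(yy-c[1])<r)
    w=m.astype(float); return np.array([(xx*w).sum(),(yy*w).sum()])/w.sum(), int(w.sum())
E
python3 - <<'E'
from fit import *
im={c:cv2.imread(f"pics/{c}1.png")[...,::-1].copy() for c in("top","side")}
guess={"top":[(393,222),(421,211),(418.5,240.5)],"side":[(351.5,270),(369.5,289),(340,289)]}
obs=[];I={}
for c in guess:
    I[c]=imaging.camera_info(c)
    for k,(g,kind) in enumerate(zip(guess[c],"yyw")):
        p,n=blob(im[c],kind,g); print(c,k,p.round(1),n); obs.append((c,k,p))
def pts(q):
    x,y,a,m,kz=q; R=np.array([[np.cos(a),-np.sin(a)],[np.sin(a),np.cos(a)]])
    f=lambda X,Y,Z:np.r_[R@[X,Y]+[x,y],Z]
    return [f(-.03,m,.1),f(-.03,-m,.1),f(-.092,0,kz)]
res=lambda q:np.concatenate([proj(c,pts(q)[k],I[c])-p for c,k,p in obs])
for sub in (None,"top","side"):
    O=[o for o in obs if sub in(None,o[0])]
    r=least_squares(lambda q:np.r_[np.concatenate([proj(c,pts(q)[k],I[c])-p for c,k,p in O]),(q[4]-.108)*200],[.55,-.2,.35,.035,.108])
    print(sub,r.x.round(4),r.fun.round(1))
    q=r.x;a=q[2]; print(" crown",q[:2]-.03*np.array([np.cos(a),np.sin(a)])," key",q[:2]-.092*np.array([np.cos(a),np.sin(a)]))
E
```

```text
top 0 [392.5 222.5] 16
top 1 [419.7 211.3] 15
top 2 [418.7 240.2] 99
side 0 [351.  270.2] 11
side 1 [369.5 288.9] 11
side 2 [339.8 286.7] 78
None [ 0.5933 -0.1716  0.3762  0.034   0.1157] [-0.1 -0.5 -0.  -0.3 -0.4 -0.  -0.2 -0.  -0.2 -0.  -0.3  1.   1.5]
 crown [ 0.56540349 -0.18260921]  key [ 0.50774027 -0.20538977]
top [ 0.5926 -0.1712  0.4018  0.034   0.109 ] [ 0.2  0.1 -0.  -0.4 -0.2  0.4  0.2]
 crown [ 0.56494312 -0.18296776]  key [ 0.50788136 -0.20721556]
side [ 0.5948 -0.1714  0.3497  0.0342  0.1133] [ 0.4 -0.6 -0.  -0.2 -0.4  0.8  1.1]
 crown [ 0.56664757 -0.18168468]  key [ 0.50840033 -0.20292755]
```

Call:
play_rows(moves=[{"claw":0,"delta_pos":[-5,-5,0],"twist":-4},{"claw":0,"delta_pos":[-10,-9,0],"twist":-8},{"claw":0,"delta_pos":[-15,-13,0],"twist":-12},{"claw":0,"delta_pos":[-20,-18,0],"twist":-16},{"claw":0,"delta_pos":[-25,-22,0],"twist":-20},{"claw":0,"delta_pos":[-30,-26,0],"twist":-24},{"claw":0,"delta_pos":[-35,-31,0],"twist":-28},{"claw":0,"delta_pos":[-40,-35,0],"twist":-32},{"claw":0,"delta_pos":[-45,-39,0],"twist":-36},{"claw":0,"delta_pos":[-50,-44,0],"twist":-40},{"claw":0,"delta_pos":[-55,-49,0],"twist":-44},{"claw":0,"delta_pos":[-59,-53,0],"twist":-44}])

```text
clock: 2.1
tcp_pos: [0.5462, -0.1454, 0.2315]
orientation: [0.0, -0.187, 0.982, -0.0]
wrist_force: [-0.1, 1.2, -0.0]
finger_gap: 0.0
```

Call:
play_rows(moves=[{"claw":0,"delta_pos":[0,0,0],"twist":0},{"claw":0,"delta_pos":[0,0,0],"twist":0}])

```text
clock: 2.35
tcp_pos: [0.545, -0.1432, 0.2309]
orientation: [-0.0, -0.187, 0.982, 0.001]
wrist_force: [-0.8, -0.3, 0.5]
finger_gap: -0.0003
```

Run:
```python
from h import *
s=get_state(); print(s["clock"],s["tcp_pos"],s["orientation"],s["joint_pos"],s["wrist_force"],s["finger_gap"])
snap("wrist","w1.png")
np.save("w1.npy",imaging.camera_info("wrist"),allow_pickle=True)
c=np.array([.5654,-.1826,.114]);u=np.array([np.cos(.378),np.sin(.378),0]);n=np.array([-u[1],u[0],0])
k=c-.062*u+[0,0,-.004]
for p in (c,k,c-[0,0,.014]+.034*n,c-[0,0,.014]-.034*n): print(proj("wrist",p).round(1))
o,_=ray("wrist",320,240);print(o)
```

```text
2.35 [ 0.54500466 -0.14321513  0.23091701] [-4.22474165e-04 -1.86534622e-01  9.82448150e-01  5.37178615e-04] [-3.99646789e-01  2.91896221e-01  1.57642726e-02  1.29596306e+00
  4.26164046e-04 -7.74914493e-01] [-0.80477747 -0.25441364  0.45211295] -0.0002731403665936678
[260.8 237. ]
[257.4 152.1]
[306.8 231.5]
[220.7 231.8]
[ 0.47308713 -0.17090891  0.37300085]
```

View pics/w1.png

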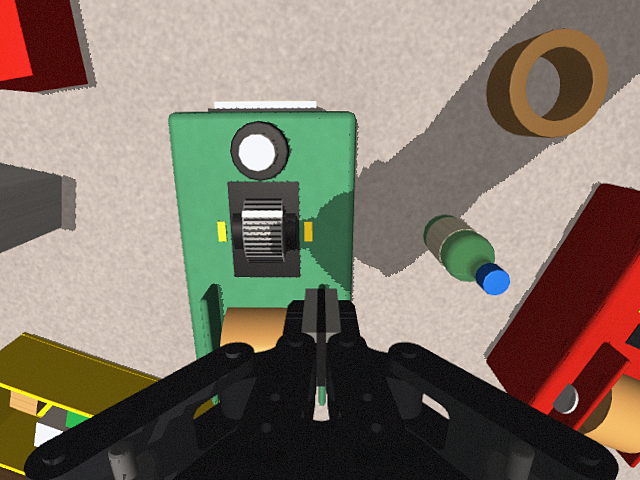

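Predicted marks (221,232) and (307,232) land on the seen ones at (222,231) and (308,231). The key is at (259,152), the white line is at (264,213) in front of the crown, and the tool is aligned with the dispenser. I'll go above the start point.

Call:
play_rows(moves=[{"claw":0,"delta_pos":[0.2,-2.2,2],"twist":0},{"claw":0,"delta_pos":[0.4,-4.3,4],"twist":0},{"claw":0,"delta_pos":[0.4,-4.3,7],"twist":0},{"claw":0,"delta_pos":[0.4,-4.3,9.5],"twist":0},{"claw":0,"delta_pos":[0.4,-4.3,10.7],"twist":0},{"claw":0,"delta_pos":[0.4,-4.3,10.7],"twist":0},{"claw":0,"delta_pos":[0.4,-4.3,10.7],"twist":0},{"claw":0,"delta_pos":[0.4,-4.3,10.7],"twist":0}])

```text
clock: 3.4
tcp_pos: [0.5583, -0.185, 0.1255]
orientation: [0.001, -0.187, 0.982, -0.001]
wrist_force: [-1.5, -0.1, 0.5]
finger_gap: -0.0002
```

Run:
```python
from h import *
s=get_state(); p=np.array(s["tcp_pos"]); print(s["clock"],p,s["wrist_force"])
u=np.array([np.cos(.377),np.sin(.377)]);n=np.array([-u[1],u[0]]);d=p[:2]-[.565,-.1816];print("rel crown u,n mm",d@u*1e3,d@n*1e3)
a=snap("side","s2.png"); b=snap("wrist","w2.png")
A=cv2.resize(cv2.imread("pics/s2.png")[200:350,290:440],(600,600),interpolation=cv2.INTER_CUBIC)
B=cv2.imread("pics/w2.png")[100:400,160:460]; B=cv2.resize(B,(600,600))
cv2.imwrite("pics/c2.png",cv2.resize(np.hstack([A,B]),(800,400)))
```

```text
3.4 [ 0.5582748  -0.18502898  0.12547809] [-1.52021123 -0.09306361  0.49490749]
rel crown u,n mm -7.51523019936748 -0.7124103564177475
```

View pics/c2.png

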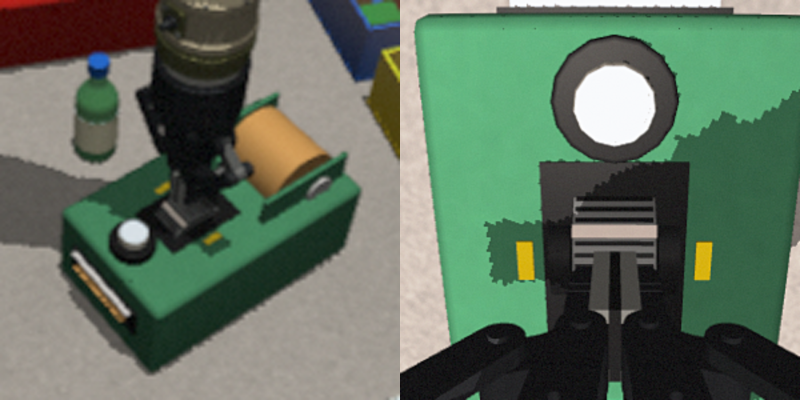

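The closed fingertips are centred on the wheel, above and just behind the white line. Pressing down now.

Call:
play_rows(moves=[{"claw":0,"delta_pos":[0,0,0.5],"twist":0},{"claw":0,"delta_pos":[0,0,0.8],"twist":0},{"claw":0,"delta_pos":[0,0,1.1],"twist":0},{"claw":0,"delta_pos":[0,0,1.3],"twist":0},{"claw":0,"delta_pos":[0,0,1.4],"twist":0},{"claw":0,"delta_pos":[0,0,1.4],"twist":0},{"claw":0,"delta_pos":[0,0,1.4],"twist":0}])

```text
clock: 4.38
tcp_pos: [0.5577, -0.1847, 0.1108]
orientation: [0.0, -0.187, 0.982, -0.0]
wrist_force: [-1.9, 1.2, 4.8]
finger_gap: 0.0001
```

Call:
play_rows(moves=[{"claw":0,"delta_pos":[0,0,0.1],"twist":0},{"claw":0,"delta_pos":[-0.15,0,0.1],"twist":0},{"claw":0,"delta_pos":[-0.3,0,0.1],"twist":0},{"claw":0,"delta_pos":[-0.5,0,0.1],"twist":0},{"claw":0,"delta_pos":[-0.7,0,0.1],"twist":0},{"claw":0,"delta_pos":[-0.9,0,0.1],"twist":0},{"claw":0,"delta_pos":[-1.1,0,0.1],"twist":0},{"claw":0,"delta_pos":[-1.3,0,0.1],"twist":0},{"claw":0,"delta_pos":[-1.5,0,0.1],"twist":0},{"claw":0,"delta_pos":[-1.7,0,0.1],"twist":0},{"claw":0,"delta_pos":[-1.75,0,0.1],"twist":0},{"claw":0,"delta_pos":[-1.75,0,0.1],"twist":0}])

```text
clock: 5.88
tcp_pos: [0.5743, -0.1782, 0.11]
orientation: [0.001, -0.187, 0.982, -0.0]
wrist_force: [-0.9, 1.8, 5.2]
finger_gap: -0.0004
```

Run:
```python
from h import *
s=get_state(); print(s["clock"],s["tcp_pos"],s["wrist_force"])
snap("wrist","w3.png",(160,100,460,400),2)
```

```text
5.875 [ 0.57427207 -0.17819544  0.10998252] [-0.93748832  1.79025862  5.21982135]
```

View pics/w3.png

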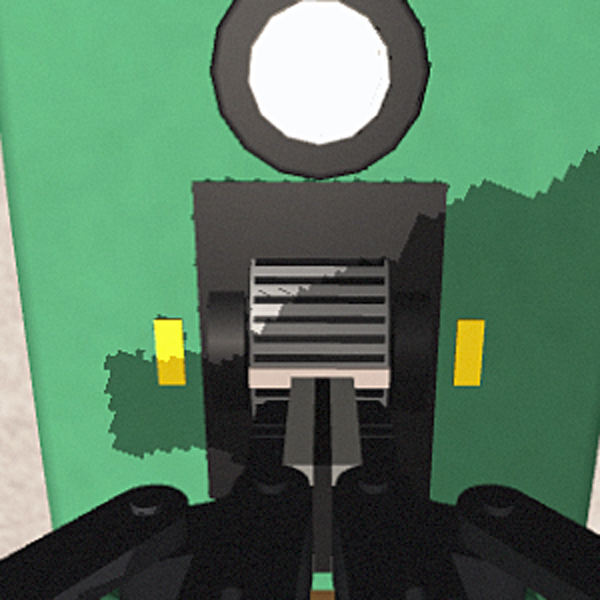

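The white line has rolled back to about the crown (crop row 377; the marks are at row 352, with parallax). Lifting off and checking.

Call:
play_rows(moves=[{"claw":0,"delta_pos":[0,0,-0.5],"twist":0},{"claw":0,"delta_pos":[0,0,-1.5],"twist":0},{"claw":0,"delta_pos":[0,0,-3],"twist":0},{"claw":0,"delta_pos":[0,0,-5],"twist":0},{"claw":0,"delta_pos":[-3,0,-7],"twist":0},{"claw":0,"delta_pos":[-3,0,-7],"twist":0},{"claw":0,"delta_pos":[-3,0,-7],"twist":0}])

```text
clock: 6.8
tcp_pos: [0.6012, -0.1673, 0.1791]
orientation: [-0.0, -0.187, 0.982, 0.0]
wrist_force: [-0.7, -1.0, -0.6]
finger_gap: -0.0001
```

Run:
```python
from h import *
s=get_state(); print(s["clock"],s["tcp_pos"],s["wrist_force"])
i=imaging.camera_info("wrist")
im=snap("wrist","w4.png",(160,60,460,360),2)
c=np.array([.565,-.1816,.114]);u=np.array([np.cos(.377),np.sin(.377),0]);n=np.array([-u[1],u[0],0])
for nm,p in dict(crown=c,m1=c-[0,0,.014]+.034*n,m2=c-[0,0,.014]-.034*n,k=c-.062*u-[0,0,.001]).items():
    q=proj("wrist",p,i); print(nm,q.round(1),"crop",((q-[160,60])*2).round())
for a in (-1,-.524,0,.524):
    p=c+[0,0,-.032]+.032*(np.sin(a)*u+np.cos(a)*np.array([0,0,1])); print("line",a,((proj("wrist",p,i)-[160,60])*2).round())
```

```text
6.8 [ 0.60124555 -0.16726313  0.17912628] [-0.69045649 -1.00699671 -0.58058268]
crown [320.7 192.5] crop [321. 265.]
m1 [376.  188.3] crop [432. 257.]
m2 [265.3 188.5] crop [211. 257.]
k [320.5  77.3] crop [321.  35.]
line -1 [321. 166.]
line -0.524 [321. 207.]
line 0 [321. 265.]
line 0.524 [321. 315.]
```

View pics/w4.png

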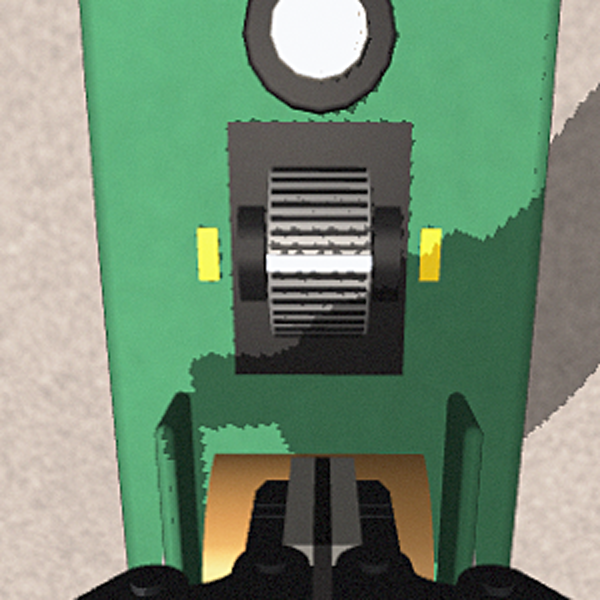

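The line sits at crop row 263, where the crown is predicted (265), level with the yellow marks, so the length is set. Going to the key next.

Call:
play_rows(moves=[{"claw":0,"delta_pos":[3.5,0,0],"twist":0},{"claw":0,"delta_pos":[7,0,0],"twist":0},{"claw":0,"delta_pos":[10,0,0],"twist":0},{"claw":0,"delta_pos":[10,0,0],"twist":0},{"claw":0,"delta_pos":[10,0,2],"twist":0},{"claw":0,"delta_pos":[10,0,4],"twist":0},{"claw":0,"delta_pos":[10,0,5],"twist":0},{"claw":0,"delta_pos":[10,0,5],"twist":0},{"claw":0,"delta_pos":[10,0,5],"twist":0}])

```text
clock: 7.98
tcp_pos: [0.5092, -0.2042, 0.1298]
orientation: [0.0, -0.187, 0.982, -0.0]
wrist_force: [-0.6, -0.4, 0.4]
finger_gap: -0.0001
```

Run:
```python
from h import *
s=get_state(); print(s["clock"],s["tcp_pos"],s["wrist_force"])
snap("wrist","w5.png",(160,100,460,400),2)
```

```text
7.975 [ 0.50923576 -0.20416119  0.12984738] [-0.59663452 -0.43960808  0.41800036]
```

View pics/w5.png

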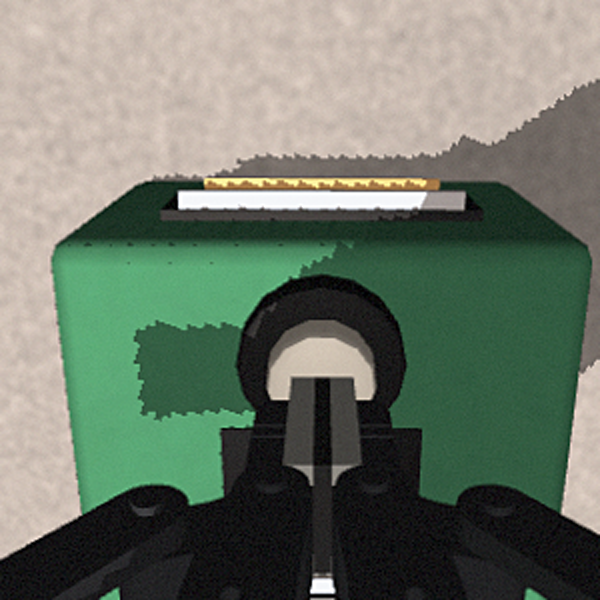

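The fingertip is over the white key (crop (321,~390)), about centred. I'll press in steps, watching the force.

Call:
play_rows(moves=[{"claw":0,"delta_pos":[0.2,0,0.4],"twist":0},{"claw":0,"delta_pos":[0.2,0,0.8],"twist":0},{"claw":0,"delta_pos":[0.2,0,1.2],"twist":0},{"claw":0,"delta_pos":[0.2,0,1.5],"twist":0},{"claw":0,"delta_pos":[0.2,0,1.7],"twist":0},{"claw":0,"delta_pos":[0.2,0,1.7],"twist":0},{"claw":0,"delta_pos":[0.2,0,1.7],"twist":0}])

```text
clock: 8.9
tcp_pos: [0.5071, -0.205, 0.1157]
orientation: [0.001, -0.187, 0.982, -0.001]
wrist_force: [-7.3, 3.1, 23.3]
finger_gap: -0.0
```

The force is 23 N and the tip stopped at z=0.1157, so either the key has bottomed or the tip is on the collar. Checking the picture and the height of the unpressed key.

Run:
```python
from h import *
from fit import blob
i1=np.load("w1.npy",allow_pickle=True).item()
im=cv2.imread("pics/w1.png")[...,::-1].copy()
w,n=blob(im,"w",(258,152),24); print(w,n)
T=cv2.imread("pics/top1.png")[...,::-1].copy();S=cv2.imread("pics/side1.png")[...,::-1].copy()
L=[ray("wrist",*w,i1),ray("top",*blob(T,"w",(418.5,240.5))[0]),ray("side",*blob(S,"w",(340,288),10)[0])]
def tri(L):
    A=sum(np.eye(3)-np.outer(d,d)/(d@d) for o,d in L); b=sum((np.eye(3)-np.outer(d,d)/(d@d))@o for o,d in L); return np.linalg.solve(A,b)
print("key all",tri(L),"w+side",tri([L[0],L[2]]),"t+side",tri(L[1:]))
snap("wrist","w6.png"); snap("side","s6.png")
A=cv2.resize(cv2.imread("pics/s6.png")[220:370,290:440],(400,400),interpolation=cv2.INTER_CUBIC)
B=cv2.resize(cv2.imread("pics/w6.png")[200:350,240:390],(400,400),interpolation=cv2.INTER_CUBIC)
cv2.imwrite("pics/c6.png",np.hstack([A,B])); s=get_state();print(s["tcp_pos"],s["wrist_force"],s["ft_torque"])
```

```text
[256.38941399 152.00850662] 1058
key all [ 0.50731746 -0.2053536   0.11952976] w+side [ 0.50753515 -0.20508896  0.11912114] t+side [ 0.50756076 -0.20566171  0.1198828 ]
[ 0.50702926 -0.20500823  0.11565389] [-6.68010477  3.83396802 23.00026779] [0.80964582 1.57062941 0.02320999]
```

View pics/c6.png

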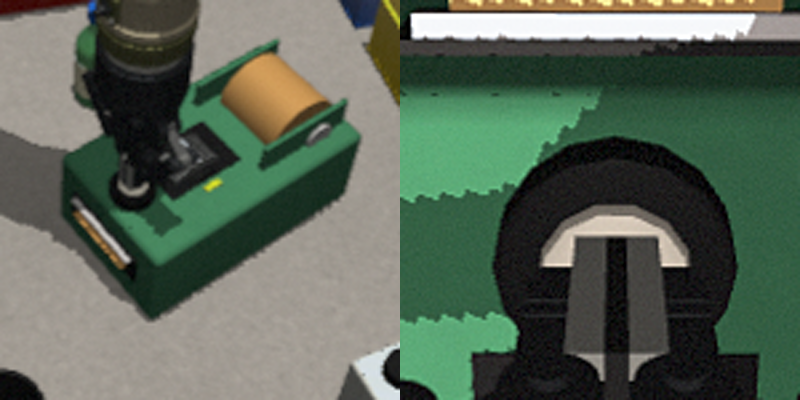

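The tip is on the white key and the key looks sunk. To rule out the tip's rear edge resting on the collar, I'll ease slightly, shift 2 mm forward and press again without letting the key up.

Call:
play_rows(moves=[{"claw":0,"delta_pos":[0,0,-0.2],"twist":0},{"claw":0,"delta_pos":[0.1,0,-0.2],"twist":0},{"claw":0,"delta_pos":[0.2,0,-0.2],"twist":0},{"claw":0,"delta_pos":[0.2,0,-0.2],"twist":0},{"claw":0,"delta_pos":[0.2,0,-0.2],"twist":0}])

```text
clock: 9.62
tcp_pos: [0.5069, -0.205, 0.116]
orientation: [0.002, -0.187, 0.982, -0.0]
wrist_force: [1.1, 5.2, 9.5]
finger_gap: 0.0001
```

Call:
play_rows(moves=[{"claw":0,"delta_pos":[0,0,0.1],"twist":0},{"claw":0,"delta_pos":[0,0,0.2],"twist":0},{"claw":0,"delta_pos":[0,0,0.2],"twist":0},{"claw":0,"delta_pos":[0,0,0.2],"twist":0}])

```text
clock: 10.12
tcp_pos: [0.5069, -0.2051, 0.1157]
orientation: [0.003, -0.187, 0.982, -0.001]
wrist_force: [-2.0, 6.2, 20.6]
finger_gap: 0.0
```

Run:
```python
from h import *
s=get_state(); print(s["clock"],s["tcp_pos"],s["wrist_force"])
i=imaging.camera_info("wrist"); snap("wrist","w7.png")
im=cv2.imread("pics/w7.png")[200:350,240:390].copy()
im=cv2.resize(im,(600,600),interpolation=cv2.INTER_CUBIC)
u=np.array([np.cos(.377),np.sin(.377),0]);n=np.array([-u[1],u[0],0]);k=np.array([.5074,-.2050,0])
for z,col in((.115,(0,0,255)),(.121,(255,0,0))):
    P=[(proj("wrist",k+[0,0,z]+.013*(np.cos(t)*u+np.sin(t)*n),i)-[240,200]+.5)*4 for t in np.linspace(1.6,4.7,60)]
    cv2.polylines(im,[np.int32(P)],False,col,1)
cv2.imwrite("pics/c7.png",im)
```

```text
10.125 [ 0.50693593 -0.2050737   0.1157069 ] [-2.04313259  6.18769204 20.60870545]
```

View pics/c7.png

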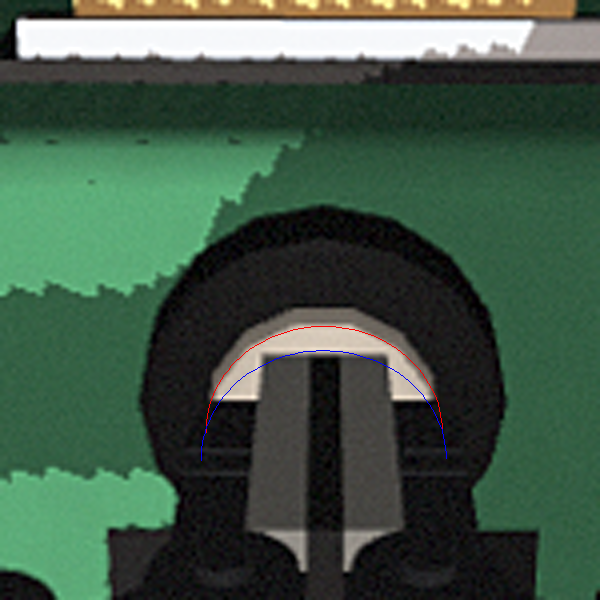

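The tip at z=0.1157 sits on the key top: the model arc at z=0.115 (red) matches the key's edge. The 20 N reaction is far above the key's 4 N spring, so the key is hard down. Releasing slowly to confirm the spring travel.

Call:
play_rows(moves=[{"claw":0,"delta_pos":[0,0,-0.25],"twist":0},{"claw":0,"delta_pos":[0,0,-0.5],"twist":0},{"claw":0,"delta_pos":[0,0,-0.5],"twist":0},{"claw":0,"delta_pos":[0,0,-0.5],"twist":0}])

```text
clock: 10.68
tcp_pos: [0.5054, -0.2058, 0.1172]
orientation: [0.0, -0.187, 0.982, -0.0]
wrist_force: [2.9, 0.8, 3.4]
finger_gap: -0.0006
```

Call:
play_rows(moves=[{"claw":0,"delta_pos":[0,0,-0.5],"twist":0},{"claw":0,"delta_pos":[0,0,-2],"twist":0},{"claw":0,"delta_pos":[0,0,-5],"twist":0},{"claw":0,"delta_pos":[-5,0,-9],"twist":0},{"claw":0,"delta_pos":[-7,0,-10],"twist":0},{"claw":0,"delta_pos":[-7,0,-10],"twist":0},{"claw":0,"delta_pos":[-7,0,-10],"twist":0}])

```text
clock: 11.55
tcp_pos: [0.5688, -0.1796, 0.2165]
orientation: [-0.001, -0.187, 0.982, 0.001]
wrist_force: [0.4, -0.8, 0.0]
finger_gap: -0.0001
```

Run:
```python
from h import *
s=get_state(); print(s["clock"],s["tcp_pos"],s["wrist_force"],s["qvel"])
i=imaging.camera_info("wrist"); im=snap("wrist","w8.png")
im=cv2.resize(cv2.imread("pics/w8.png")[40:340,170:470],(600,600),interpolation=cv2.INTER_CUBIC)
u=np.array([np.cos(.377),np.sin(.377),0]);n=np.array([-u[1],u[0],0]);k=np.array([.5074,-.2050,0])
for z,col in((.1155,(0,0,255)),(.1215,(255,0,0))):
    P=[(proj("wrist",k+[0,0,z]+.013*(np.cos(t)*u+np.sin(t)*n),i)-[170,40]+.5)*2 for t in np.linspace(1.6,4.7,60)]
    cv2.polylines(im,[np.int32(P)],False,col,1)
print((proj("wrist",[.565,-.1816,.114],i)-[170,40])*2)
T=snap("top","t8.png"); a=cv2.imread("pics/top1.png"); b=cv2.imread("pics/t8.png")
d=cv2.absdiff(a,b).max(2); d[:,:]=cv2.medianBlur(d,3); print("red disp diff",(d[175:300,205:285]>40).sum())
cv2.imwrite("pics/c8.png",cv2.resize(np.hstack([im,cv2.resize(b[100:400,120:520],(800,600))]),(800,343)))
```

```text
11.55 [ 0.56880306 -0.1796392   0.21652919] [ 0.43271553 -0.77095936  0.04525717] [-0.01002962 -0.00384366 -0.01763029 -0.00517629  0.00317277  0.00227211]
[299.93949579 383.64145691]
red disp diff 0
```

View pics/c8.png

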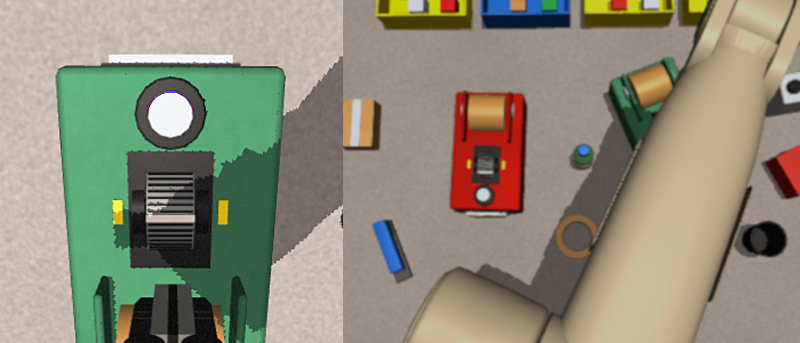

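The line is still on the crown (row ~382, predicted 384), level with the marks. The key is up, the fingertip is clear, and the red dispenser and loose things are unmoved. Handing in.

```bash
python3 -c "
from h import *
print(env.hand_in())"
```

```text
the job is handed in; nothing more can be done
None
```

The green dispenser is set and fed: I rolled its wheel one click to the rear, lifted off, then pressed the feed key fully down once and let it come up. I handed the job in at about 11.6 s on the robot's clock.

- **Wheel:** I pressed with about 5 N and rolled the top 17.5 mm towards the rear. After lifting off, the white line was within about 1 mm of the predicted crown position, level with the yellow marks. It was still there after the key press.
- **Key:** The finger met a hard stop with 20–23 N of reaction, against a key spring of 4 N. The pressed key's height in the picture matched the fingertip. On release the force was 3.4 N 1.5 mm above the stop, so the spring was pushing the key back up.
- **Key shift that failed:** While holding the key down I eased off to 9.5 N and tried to shift the finger 2 mm forward, to rule out it resting on the collar. Friction held it and it barely moved. The key did not come up during this.
- **Key travel:** I never read the full 6 mm travel directly. Full depth is inferred from the force and the picture.
- **Surroundings:** The robot was clear of everything at hand-in. The red dispenser's area in the top picture was unchanged from the start. The loose things in view looked unmoved, though the arm hid part of that picture.

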